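# Weight the screen and wedge it open for airing

## Task

Air the hatching tray: one knob weight already stands in the long pan on the hinged screen, so first add two more from the rubber mat, all three standing upright in the pan with the screen still shut, and leave the spare weight on the mat. Then take the wooden wedge by its tab, lay it flat on the tray's front ledge and push its thin nose straight in under the middle of the screen's front rail until the screen just lifts off the ledge, with its front edge about 5 mm higher than when shut. Finish while holding the wedge there in the gripper: do not let go, and do not touch the screen; leave the feed tray, the jar and the cup alone.

Things in the scene. Friction and masses are not known exactly. Their poses are not given: they have to be found in the camera images.
- ledge (a point): on the top face of the front ledge of the fixed grey plastic hatching tray (390 mm long, 270 mm wide), straight below the middle of the shut screen's front edge. The ledge is flat, 45 mm above the bench, from 130 mm before this point (-x) to 70 mm behind it, under the screen. x points level towards the screen's hinge (the way the wedge is pushed), y to the left of that, z up
- screen: its origin is the lip: the middle of the bottom front edge of the screen, an aluminium-framed mesh lid 250 mm long (x), 262 mm wide (y), hinged at its far edge. Shut, its side rails rest on the ledge and its front rail (20 mm deep, 12 mm thick) leaves a slot 8 mm high and 230 mm wide above the ledge; the lip is then 8 mm above ledge. It falls shut by itself (350 g). Axes as ledge
- pan (a point): centre of the inner floor of the aluminium weight pan fixed on the screen, 75 mm behind the lip and 23 mm above the ledge: inside 60 mm along x, 230 mm along y, its rim 13 mm above its floor. Axes as ledge, tilting with the screen
- weight_a_mid (a point): the weight that stands in the pan at the start; steel weight with a knob: round foot 36 mm across and 12 mm high, on it a round knob 16 mm across and 26 mm high, 38 mm tall in all, 130 g. This point is on its axis half-way up (19 mm above its underside); z up
- weight_b_mid (a point): a weight that stands on the mat at the start; steel weight with a knob: round foot 36 mm across and 12 mm high, on it a round knob 16 mm across and 26 mm high, 38 mm tall in all, 130 g. This point is on its axis half-way up (19 mm above its underside); z up
- weight_c_mid (a point): a weight that stands on the mat at the start; steel weight with a knob: round foot 36 mm across and 12 mm high, on it a round knob 16 mm across and 26 mm high, 38 mm tall in all, 130 g. This point is on its axis half-way up (19 mm above its underside); z up
- weight_d_mid (a point): a weight that stands on the mat at the start; steel weight with a knob: round foot 36 mm across and 12 mm high, on it a round knob 16 mm across and 26 mm high, 38 mm tall in all, 130 g. This point is on its axis half-way up (19 mm above its underside); z up
- mat: black rubber mat on the bench, 180 x 60 x 6 mm, fixed, on one side of the tray (either side); origin at the centre of its underside, x along its length
- wedge_tab (a point): centre of the upright grip tab of the light-wood wedge, which lies flat on the bench on the other side of the tray from the mat. The tab is 24 mm along x, 20 mm along y and 30 mm high, standing on the wedge's tail; this point is 38 mm above the wedge's flat underside and the tab's top 53 mm. x points from tab to nose, z up
- wedge_nose (a point): middle of the bottom edge of the wedge's thin nose, 105 mm ahead of the tab's centre (+x) and 38 mm below it; axes as the tab. The ramp meets the shut screen when the nose is about 22 mm past the lip; the lip is 5 mm up when it is about 44 mm past
- feed_tray: bystander: red plastic feed tray with four compartments, 120 x 160 x 24 mm, on the bench; origin at the centre of its underside
- feed_jar: bystander: closed jar, 64 mm across, 80 mm tall; origin at the centre of its underside
- scoop_cup: bystander: white plastic cup, 72 mm across, 70 mm tall; origin at the centre of its underside
- wedge: the light-wood wedge, 120 mm long (x), 30 mm wide, 90 g: nose 3 mm thick, a ramp rising 0.225 mm per mm over 90 mm to 23 mm, then a tail block 30 mm long and 23 mm high with the tab on top. Origin at the centre of its flat underside, 60 mm behind the nose and 45 mm ahead of the tab's centre
Not all that is in view belongs to the job. Leave any purple or red look-alike of the part that bears weight_b_mid alone.

How it is judged:
On the way:
1. three weights stand in the pan, the spare is still on the mat and the screen is shut ((((x of weight_a_mid in the frame of pan between -0.022 and 0.022 m and y of weight_a_mid in the frame of pan between -0.105 and 0.105 m and z of weight_a_mid in the frame of pan between 0.012 and 0.026 m and angle between weight_a_mid's own z axis and vertical below 0.2 rad) and (x of weight_c_mid in the frame of pan between -0.022 and 0.022 m and y of weight_c_mid in the frame of pan between -0.105 and 0.105 m and z of weight_c_mid in the frame of pan between 0.012 and 0.026 m and angle between weight_c_mid's own z axis and vertical below 0.2 rad) and (x of weight_d_mid in the frame of pan between -0.022 and 0.022 m and y of weight_d_mid in the frame of pan between -0.105 and 0.105 m and z of weight_d_mid in the frame of pan between 0.012 and 0.026 m and angle between weight_d_mid's own z axis and vertical below 0.2 rad) and distance of weight_b_mid from where it was at the start of the episode below 0.03 m) or ((x of weight_a_mid in the frame of pan between -0.022 and 0.022 m and y of weight_a_mid in the frame of pan between -0.105 and 0.105 m and z of weight_a_mid in the frame of pan between 0.012 and 0.026 m and angle between weight_a_mid's own z axis and vertical below 0.2 rad) and (x of weight_b_mid in the frame of pan between -0.022 and 0.022 m and y of weight_b_mid in the frame of pan between -0.105 and 0.105 m and z of weight_b_mid in the frame of pan between 0.012 and 0.026 m and angle between weight_b_mid's own z axis and vertical below 0.2 rad) and (x of weight_d_mid in the frame of pan between -0.022 and 0.022 m and y of weight_d_mid in the frame of pan between -0.105 and 0.105 m and z of weight_d_mid in the frame of pan between 0.012 and 0.026 m and angle between weight_d_mid's own z axis and vertical below 0.2 rad) and distance of weight_c_mid from where it was at the start of the episode below 0.03 m) or ((x of weight_a_mid in the frame of pan between -0.022 and 0.022 m and y of weight_a_mid in the frame of pan between -0.105 and 0.105 m and z of weight_a_mid in the frame of pan between 0.012 and 0.026 m and angle between weight_a_mid's own z axis and vertical below 0.2 rad) and (x of weight_b_mid in the frame of pan between -0.022 and 0.022 m and y of weight_b_mid in the frame of pan between -0.105 and 0.105 m and z of weight_b_mid in the frame of pan between 0.012 and 0.026 m and angle between weight_b_mid's own z axis and vertical below 0.2 rad) and (x of weight_c_mid in the frame of pan between -0.022 and 0.022 m and y of weight_c_mid in the frame of pan between -0.105 and 0.105 m and z of weight_c_mid in the frame of pan between 0.012 and 0.026 m and angle between weight_c_mid's own z axis and vertical below 0.2 rad) and distance of weight_d_mid from where it was at the start of the episode below 0.03 m)) and z of screen in the frame of ledge below 0.009 m and contact force between the arm and screen below 0.3 N and contact force between wedge and screen below 0.2 N), for 0.2 s.
At the end, for the whole second after the job is handed in: Three weights (a and two others) upright in the pan, the spare within 30 mm of its start; the screen's front edge 2 to 9 mm up, carried by the wedge, robot not touching it; the wedge flat on the ledge, within 50 mm of the middle and 0.3 rad of straight, still gripped ((((x of weight_a_mid in the frame of pan between -0.022 and 0.022 m and y of weight_a_mid in the frame of pan between -0.105 and 0.105 m and z of weight_a_mid in the frame of pan between 0.012 and 0.026 m and angle between weight_a_mid's own z axis and vertical below 0.2 rad) and (x of weight_c_mid in the frame of pan between -0.022 and 0.022 m and y of weight_c_mid in the frame of pan between -0.105 and 0.105 m and z of weight_c_mid in the frame of pan between 0.012 and 0.026 m and angle between weight_c_mid's own z axis and vertical below 0.2 rad) and (x of weight_d_mid in the frame of pan between -0.022 and 0.022 m and y of weight_d_mid in the frame of pan between -0.105 and 0.105 m and z of weight_d_mid in the frame of pan between 0.012 and 0.026 m and angle between weight_d_mid's own z axis and vertical below 0.2 rad) and distance of weight_b_mid from where it was at the start of the episode below 0.03 m) or ((x of weight_a_mid in the frame of pan between -0.022 and 0.022 m and y of weight_a_mid in the frame of pan between -0.105 and 0.105 m and z of weight_a_mid in the frame of pan between 0.012 and 0.026 m and angle between weight_a_mid's own z axis and vertical below 0.2 rad) and (x of weight_b_mid in the frame of pan between -0.022 and 0.022 m and y of weight_b_mid in the frame of pan between -0.105 and 0.105 m and z of weight_b_mid in the frame of pan between 0.012 and 0.026 m and angle between weight_b_mid's own z axis and vertical below 0.2 rad) and (x of weight_d_mid in the frame of pan between -0.022 and 0.022 m and y of weight_d_mid in the frame of pan between -0.105 and 0.105 m and z of weight_d_mid in the frame of pan between 0.012 and 0.026 m and angle between weight_d_mid's own z axis and vertical below 0.2 rad) and distance of weight_c_mid from where it was at the start of the episode below 0.03 m) or ((x of weight_a_mid in the frame of pan between -0.022 and 0.022 m and y of weight_a_mid in the frame of pan between -0.105 and 0.105 m and z of weight_a_mid in the frame of pan between 0.012 and 0.026 m and angle between weight_a_mid's own z axis and vertical below 0.2 rad) and (x of weight_b_mid in the frame of pan between -0.022 and 0.022 m and y of weight_b_mid in the frame of pan between -0.105 and 0.105 m and z of weight_b_mid in the frame of pan between 0.012 and 0.026 m and angle between weight_b_mid's own z axis and vertical below 0.2 rad) and (x of weight_c_mid in the frame of pan between -0.022 and 0.022 m and y of weight_c_mid in the frame of pan between -0.105 and 0.105 m and z of weight_c_mid in the frame of pan between 0.012 and 0.026 m and angle between weight_c_mid's own z axis and vertical below 0.2 rad) and distance of weight_d_mid from where it was at the start of the episode below 0.03 m)) and z of screen in the frame of ledge between 0.01 and 0.017 m and contact force between wedge and screen above 0.5 N and contact force between the fingers and wedge above 1 N and contact force between each of the arm, the fingers and screen below 0.2 N and y of wedge_nose in the frame of ledge between -0.05 and 0.05 m and z of wedge_nose in the frame of ledge between -0.003 and 0.004 m and angle between wedge_nose's own z axis and vertical below 0.08 rad and angle between the x axis of wedge_nose and the x axis of ledge, either way round below 0.3 rad and linear speed of wedge below 0.02 m/s); the arm keeps its last pose, push and grip.
It fails at once if a bystander is moved by more than 30 mm (distance of any of feed_tray, feed_jar, scoop_cup from where it was at the start of the episode above 0.03 m).
It fails at once if the screen is thrown open (front edge more than 25 mm up) (z of screen in the frame of ledge above 0.033 m).
It also fails if it takes over 72 s, if anything falls off the work surface, if the arm or the gripper's body presses on something with over 40 N, if the wrist force passes 120 N, or if a joint passes its speed limit or range.

## Robot

A 6-joint arm with a two-finger parallel gripper is mounted at the origin on the work surface. World frame = base frame: x ahead of the robot, y to its left, z up, the work surface at z = 0. Lengths are in m, angles in rad, forces in N, time in s.
With the tool pointing down it reaches from about 0.375 to 0.9 m from the base axis. Payload 3.1 kg.
Tool frame: the origin (TCP) lies midway between the tips of the shut fingers; the grasp point (between the pads) lies pinch_z behind it (pinch_z is the distance from the TCP to the grasp point, in m); y points along the fingers, z is the direction in which the jaws open and shut, and the axes are right-handed (so a half turn about y gives the same grasp; the last joint's range is limited). The gripper opens to 87 mm and grips with 3 to 60 N. Pads are 19 mm wide; open, the fingers measure 117 mm over their backs; the gripper's body (75 mm by 190 mm) begins 51 mm behind the grasp point.
Start: joints at [1.117, 0.527, 1.433, -0, 1.181, -0.178], TCP at [0.17, 0.602, 0.223] pointing down, gripper open.
Joint ranges: [-3.08, 3.08], [-0.75, 2.2], [0.22, 2.44], [-1.43, 4.57], [0, 2.65], [-2.85, 2.85]. Speed limits (rad/s): [2.79, 2.79, 3.14, 3.14, 3.14, 3.14].

## Interface

Orientations are given as a unit quaternion [x, y, z, w].
In Python, from rig import get_obs, camera, hand_in, pinch_z gives the robot as it stands. The module is installed in compiled form; this text tells all that it offers.
- The arm moves only by the tool arm_command, never from a script. Its argument "plan" is a list of rows, each a list of 2 entries, a list of its own where there are three numbers: the shift along the world's x, y, z in units of 25 mm (1.0 is 25 mm), then the turn about the world's z in units of 5 degrees (1.0 is 5 degrees). A call has 1 to 5 rows; each row is the pose to reach, as a shift and turn from the pose commanded when the call began; what a row does not reach only later rows make up. A row lasts 1/10 s, in which the tool goes at most 50 mm and 8.59 degrees, less where a joint would pass 70% of its speed; a pose out of reach is approached as far as the arm can. A call with a gripper value outside its range is refused whole. "fingers" is the opening, from -1 (shut) to 1 (fully open), set as the call begins (left out, the last holds). The fingers move at their own pace and stop on an object; "force" is the grip in N (left out, the last holds). Time passes only in rows, so rows that repeat a pose let the fingers close. It gives the time, the measured TCP pose, the force and the opening at its end, in the units of the state.
- get_obs(): the state, without advancing time (a new reading comes with each control period).
- camera(name): name is "side" or "top"; returns a dict with "pixels" (480x640x3 uint8, red, green, blue), "camera_matrix" (3x3 intrinsics, pixels), "distortion" ([k1, k2, p1, p2, k3] as OpenCV has them; the pictures are not rectified), "R" (3x3) and "t" (3): a world point X has camera coordinates R X + t. Camera axes: x right, y down, z forward; pixel columns grow to the right and rows downward; lengths in m; the calibration is good to about 2 mm. A picture is of the moment at which its call begins. There is no depth.
- hand_in(): hands the job in, once; it reports no verdict.
The state is a dict: "time": time; "q": joint angles; "joint_velocities": joint speeds; "joint_torque": joint torques, N m; "position": TCP position; "tool_rot": TCP orientation; "ft_force": force on the tool from outside, world axes, zero at the start; "moment": the same for the moment, N m; "grip_width": finger opening in m.
Only numpy, scipy, OpenCV 4.12 (cv2) and the standard library are available. Lean on these libraries where they do the work, as an engineer would, in place of code of your own. Each camera call takes 0.05 s, during which the arm holds its last target.

## Working session

There is one attempt and no reset: what is moved stays moved. The work goes in short steps, Python scripts to look and compute and a tool call to move; the robot and the scene stay as the last step left them, time stands still between calls to the robot, and variables do not carry over. Pictures are saved under pics/ and viewed, and the job is handed in when it is done.

Besides the shell and the picture viewer there is one more tool, called after "Emit:" by a JSON object that holds its "method" and its "body", one argument or row to a line. arm_command: Moves the arm, as the interface text tells. Its arguments: {"type":"object","properties":{"plan":{"type":"array"},"fingers":{"type":"number"},"force":{"type":"number"}},"required":["plan"]}

```bash
mkdir -p pics
python3 - <<'E'
from rig import get_obs,camera,pinch_z
import cv2
o=get_obs();print(o,pinch_z)
for n in("top","side"):
    c=camera(n);cv2.imwrite(f"pics/{n}0.png",c["pixels"][:,:,::-1]);print(n,c["camera_matrix"],c["distortion"],c["R"],c["t"])
E
```

```text
{'time': 0.0, 'q': array([ 1.11751808e+00,  5.28467258e-01,  1.43388377e+00, -6.48944458e-05,
        1.18133632e+00, -1.78496390e-01]), 'joint_velocities': array([-5.23668033e-04,  2.46402523e-06,  6.82129735e-04,  1.42824092e-04,
       -2.48979915e-04, -1.24574057e-04]), 'joint_torque': array([ 1.60850228e-03, -4.40045035e+01, -1.76599073e+01,  6.33270736e-02,
        5.81619004e-02, -1.76624039e-04]), 'position': array([0.16925757, 0.60090872, 0.22157682]), 'tool_rot': array([ 0.70115485, -0.0970459 ,  0.0966261 , -0.69973378]), 'ft_force': array([ 0.3298375 , -0.36700148,  0.32551322]), 'moment': array([-0.02219701,  0.00979244,  0.04971946]), 'grip_width': 0.0871634863581559} 0.0187
top [[617.06774198   0.         326.4157658 ]
 [  0.         617.06774198 238.66682901]
 [  0.           0.           1.        ]] [0.04117964 0.         0.         0.         0.        ] [[-6.20462184e-03 -9.99980632e-01  4.88353654e-04]
 [-9.97940555e-01  6.16078219e-03 -6.38489969e-02]
 [ 6.38447516e-02 -8.83506797e-04 -9.97959452e-01]] [0.00554865 0.5470413  1.46831017]
side [[590.92862159   0.         323.71144834]
 [  0.         590.92862159 235.0883903 ]
 [  0.           0.           1.        ]] [0.02070415 0.         0.         0.         0.        ] [[ 0.81046904 -0.58539727  0.02121238]
 [-0.38207541 -0.5557299  -0.73836485]
 [ 0.44402513  0.59031713 -0.67406778]] [-0.45821689  0.29221593  1.08374544]
```

View pics/top0.png

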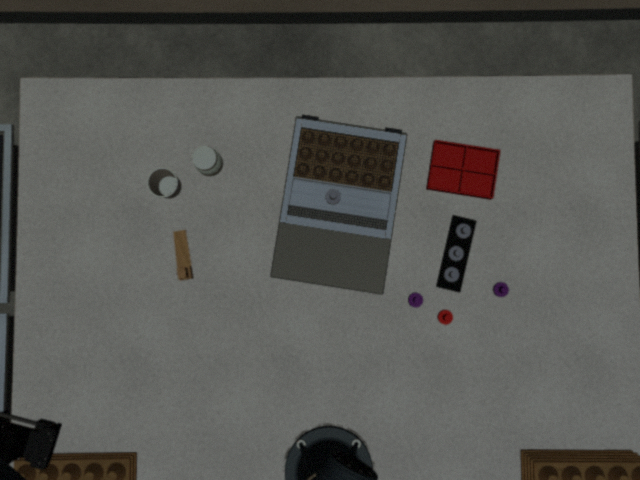

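View pics/side0.png

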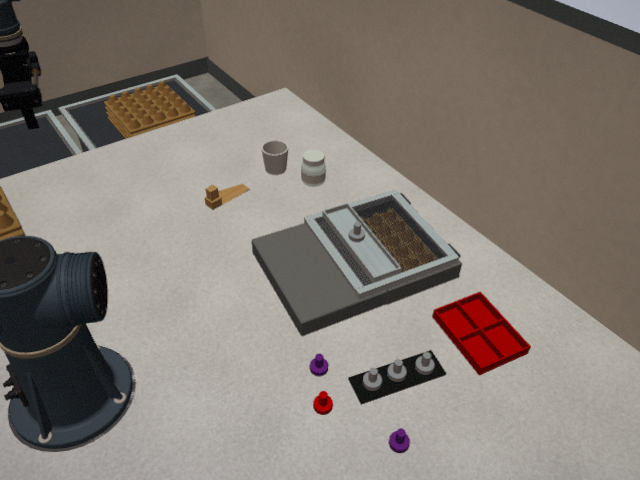

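The top picture shows the grey tray in the middle, with its screen at (345,180) and the weight in the pan at (333,197). The black mat holds three steel weights at (464,231), (456,254) and (452,275). The purple look-alikes are at (415,300) and (501,289), and the red one at (445,317). The wedge lies at (183,255) with its tab at the bottom end. I'll take the steel weights on the mat and leave the coloured ones. Next I'll check that in a close crop.

```bash
cat > h.py <<'E'
import numpy as np,cv2
from rig import get_obs,camera,pinch_z
def snap(n,f): 
    c=camera(n); cv2.imwrite(f,c["pixels"][:,:,::-1]); np.save(f"{n}_cal.npy",c,allow_pickle=True); return c
def cal(n): return np.load(f"{n}_cal.npy",allow_pickle=True).item()
def proj(n,X):
    c=cal(n);X=np.atleast_2d(np.asarray(X,float));r,_=cv2.Rodrigues(c["R"])
    return cv2.projectPoints(X,r,c["t"],c["camera_matrix"],c["distortion"])[0][:,0]
def ray(n,uv,z):
    c=cal(n);p=cv2.undistortPoints(np.array([[uv]],float),c["camera_matrix"],c["distortion"])[0,0]
    d=c["R"].T@np.array([p[0],p[1],1]);o=-c["R"].T@c["t"]
    return o+d*(z-o[2])/d[2]
def crop(f,x,y,w,h,k,out):
    im=cv2.imread(f)[y:y+h,x:x+w];cv2.imwrite(out,cv2.resize(im,None,fx=k,fy=k,interpolation=cv2.INTER_CUBIC))
E
python3 - <<'E'
from h import *
snap("top","pics/t1.png");snap("side","pics/s1.png")
crop("pics/t1.png",430,205,60,100,6,"pics/a.png")
crop("pics/t1.png",160,215,50,75,8,"pics/b.png")
crop("pics/t1.png",260,105,160,200,3,"pics/c.png")
a=[cv2.imread(f"pics/{k}.png") for k in "abc"]
o=np.zeros((600,360+400+480,3),np.uint8);x=0
for i in a:
    o[:i.shape[0],x:x+i.shape[1]]=i;x+=i.shape[1]
cv2.imwrite("pics/ab.png",o[:,:760]);
crop("pics/s1.png",240,180,230,160,3,"pics/d.png")
crop("pics/s1.png",340,330,130,80,6,"pics/e.png")
crop("pics/s1.png",195,175,65,45,10,"pics/f.png")
E
```

```text
(no output)
```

View pics/ab.png

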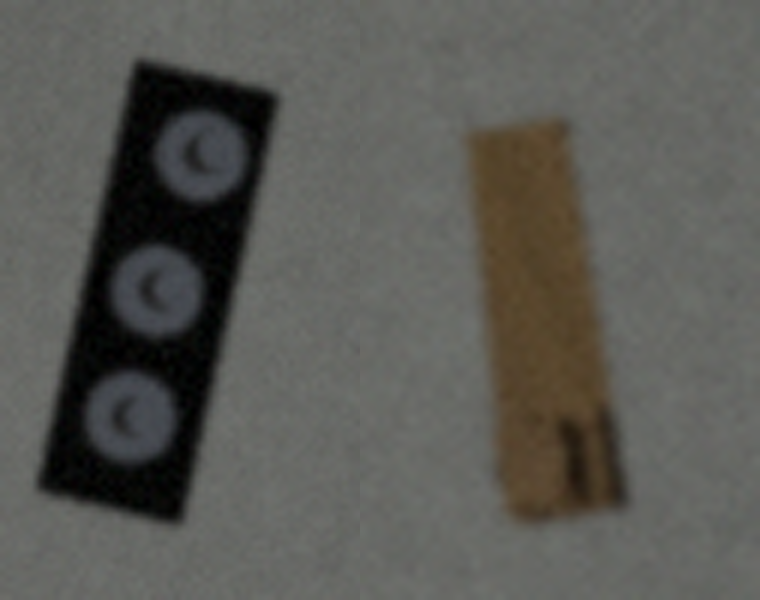

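View pics/c.png

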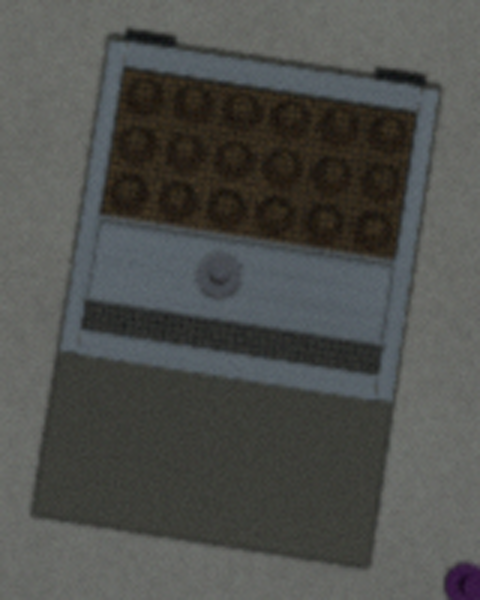

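View pics/d.png

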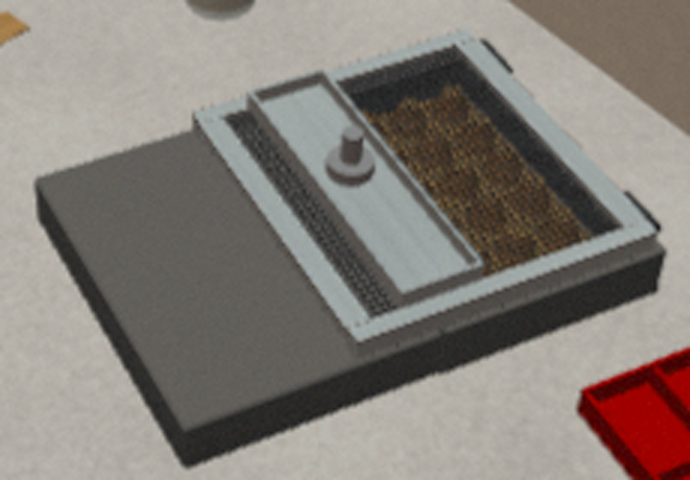

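View pics/e.png

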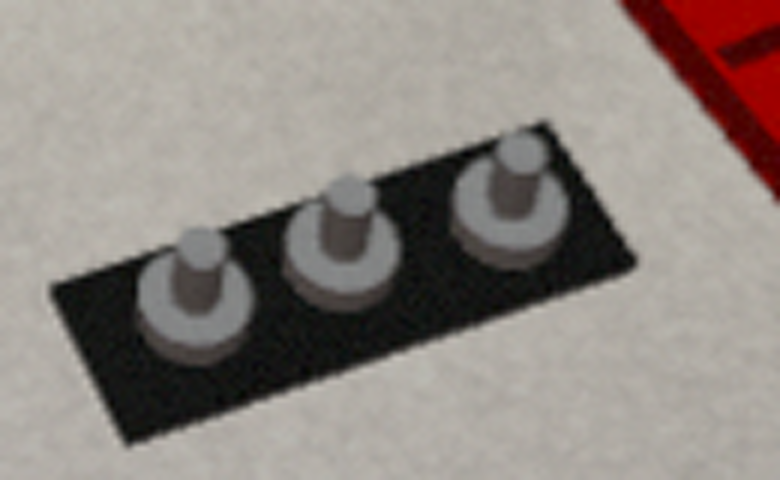

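View pics/f.png

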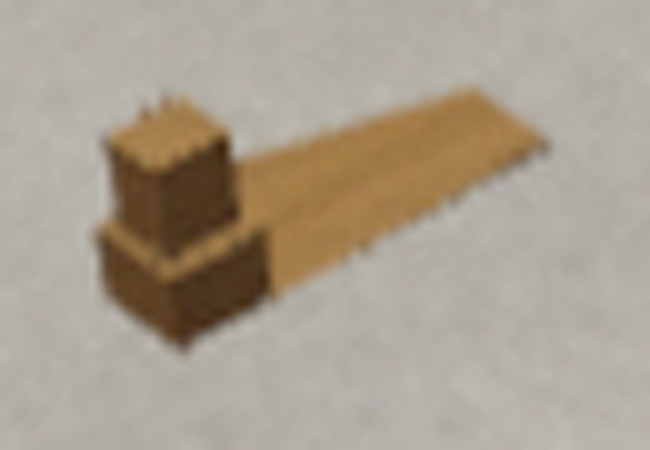

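```bash
cat > m.py <<'E'
from h import *
from scipy.optimize import least_squares as ls
def s(p,ox,oy,k): return [(p[0]+.5)/k-.5+ox,(p[1]+.5)/k-.5+oy]
W=[]
for f,kn in zip([(202,156),(157,291),(130,418)],[(523,152),(349,196),(202,247)]):
    A=ray("top",s(f,430,205,6),.018);B=ray("side",s(kn,340,330,6),.044);print("weight",A.round(4),B.round(4));W.append((A+B)/2)
    W
A=ray("top",s((219,276),260,105,3),.080);print("a",A, ray("side",s((353,130),240,180,3),.106))
# tray: params ledge x,y,yaw
def fit(obs,x0):
    def r(p):
        c,sn=np.cos(p[2]),np.sin(p[2]);e=[]
        for n,uv,X in obs:
            P=[p[0]+c*X[0]-sn*X[1],p[1]+sn*X[0]+c*X[1],X[2]]
            e+=list(proj(n,P)[0]-uv)
        return np.array(e)
    q=ls(r,x0);print(q.x.round(4),r(q.x).round(1));return q.x
C=lambda p:s(p,260,105,3); D=lambda p:s(p,240,180,3)
t=[("top",C((63,352)),(0,.131,.065)),("top",C((392,401)),(0,-.131,.065)),("top",C((110,37)),(.25,.131,.065)),("top",C((440,88)),(.25,-.131,.065)),
("top",C((33,515)),(-.13,.135,.045)),("top",C((370,567)),(-.13,-.135,.045)),
("side",D((194,116)),(0,.131,.065)),("side",D((360,332)),(0,-.131,.065)),("side",D((36,183)),(-.13,.135,.045)),("side",D((184,432)),(-.13,-.135,.045)),("side",D((468,34)),(.25,.131,.065)),("side",D((655,228)),(.25,-.131,.065))]
L=fit(t,[.55,0,-.15])
F=lambda p:s(p,195,175,10);B=lambda p:s((p[0]-360,p[1]),160,215,8)
w=[("side",F((475,90)),(.105,.015,.003)),("side",F((548,140)),(.105,-.015,.003)),("side",F((183,348)),(-.015,-.015,0)),
("side",F((108,140)),(-.012,.01,.053)),("side",F((178,100)),(.012,.01,.053)),("side",F((230,135)),(.012,-.01,.053)),("side",F((160,165)),(-.012,-.01,.053)),
("top",B((468,132)),(.105,.015,.003)),("top",B((568,122)),(.105,-.015,.003))]
fit(w,[.5,.35,.1])
o=get_obs();print(o["position"],proj("top",o["position"]))
E
python3 m.py
```

```text
weight [ 0.5645 -0.327   0.018 ] [ 0.5666 -0.3275  0.044 ]
weight [ 0.5105 -0.3079  0.018 ] [ 0.5108 -0.3087  0.044 ]
weight [ 0.4598 -0.2962  0.018 ] [ 0.4616 -0.2971  0.044 ]
a [ 0.64044317 -0.01286298  0.08      ] [ 0.64529421 -0.01109957  0.106     ]
[ 0.5647 -0.0188 -0.1574] [-0.8 -0.7  0.6 -0.1 -0.  -0.2  0.  -0.7 -0.4 -0.1  0.8 -0.  -1.1 -0.9
 -0.8  3.5 -1.2 -1.5  0.4 -0.1 -0.4 -2.1  1.5  0.7]
[0.4687 0.3413 0.1723] [-0.3  0.  -0.1  0.1 -0.3  0.8 -0.5 -0.1  0.3 -0.2  0.2 -0.2 -0.6  1.
  0.1 -0.3 -0.2 -1.3]
[0.16937144 0.60114088 0.22192166] [[ 29.86264481 421.39051298]]
```

Run:
```python
from h import *
def draw(n,f,out,x,y,w,h,k,p=(.5647,-.0188,-.1574)):
    im=cv2.imread(f)[y:y+h,x:x+w];im=cv2.resize(im,None,fx=k,fy=k,interpolation=cv2.INTER_CUBIC)
    c,s=np.cos(p[2]),np.sin(p[2])
    for poly,z,col in [([(0,.131),(0,-.131),(.25,-.131),(.25,.131)],.065,(0,255,0)),([(-.13,.135),(-.13,-.135),(.26,-.135),(.26,.135)],.045,(0,0,255)),([(-.13,.135),(-.13,-.135),(.26,-.135),(.26,.135)],0,(0,0,255)),([(.045,.115),(.045,-.115),(.105,-.115),(.105,.115)],.081,(255,255,0))]:
        P=[(p[0]+c*a-s*b,p[1]+s*a+c*b,z) for a,b in poly]
        q=((proj(n,P)-[x,y]+.5)*k-.5).astype(np.int32)
        cv2.polylines(im,[q],True,col,1)
    cv2.imwrite(out,im)
draw("side","pics/s1.png","pics/d2.png",240,180,230,160,3)
draw("top","pics/t1.png","pics/c2.png",260,105,160,200,3)
```

```text
(no output)
```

View pics/d2.png

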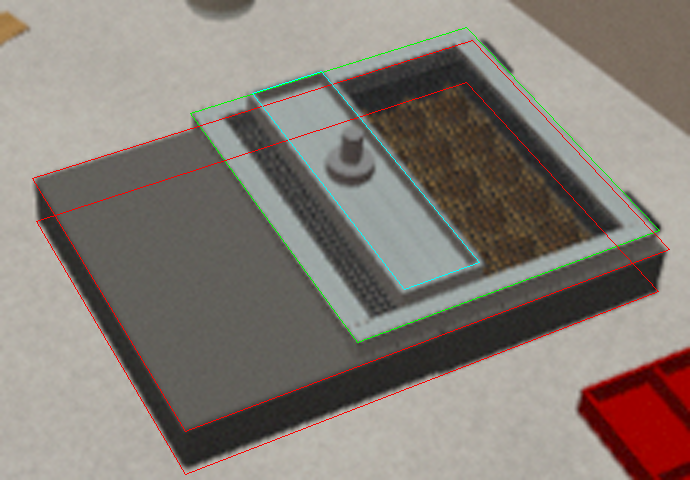

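View pics/c2.png

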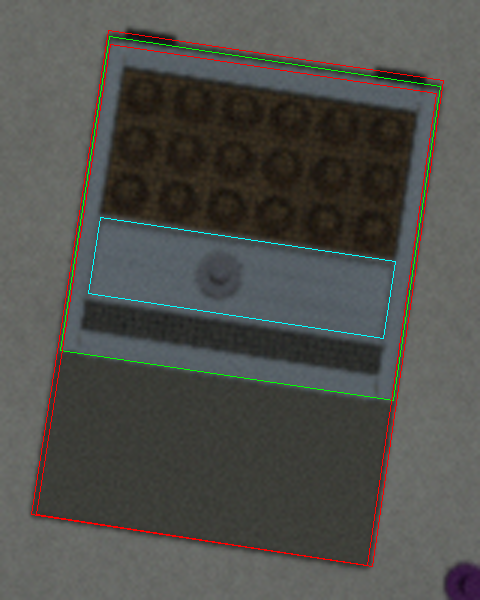

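Run:
```python
from h import *
from scipy.spatial.transform import Rotation as R
o=get_obs();M=R.from_quat(o["tool_rot"]).as_matrix();print(M.round(3),o["position"],o["time"])
print(np.degrees(np.arctan2(M[1,2],M[0,2])))
for c in[.0435]:
  pass
L=np.array([.5647,-.0188]);c,s=np.cos(-.1574),np.sin(-.1574)
for X in[(.075,-.045),(.075,.08),(-.2,0),(-.12,0)]:print(X,(L+[c*X[0]-s*X[1],s*X[0]+c*X[1]]).round(4))
```

```text
[[ 0.962 -0.001  0.271]
 [-0.271 -0.001  0.962]
 [-0.    -1.    -0.001]] [0.16937144 0.60114088 0.22192166] 0.2
74.25667807864406
(0.075, -0.045) [ 0.6317 -0.075 ]
(0.075, 0.08) [0.6513 0.0485]
(-0.2, 0) [0.3672 0.0126]
(-0.12, 0) [0.4462 0.    ]
```

Emit:
{"method": "arm_command", "body": {
  "plan": [
    [[10,-10,0],0],
    [[10,-10,0],0],
    [[10,-10,0],0],
    [[10,-10,0],0],
    [[10,-10,0],0]
  ],
  "fingers": 0,
  "force": 25
}}

```text
time: 0.7
position: [0.3473, 0.4233, 0.2225]
tool_rot: [-0.7, 0.097, -0.097, 0.7]
ft_force: [0.7, 0.8, 0.0]
grip_width: 0.0552
```

Emit:
{"method": "arm_command", "body": {
  "plan": [
    [[4,-10,0],0],
    [[4,-10,0],0],
    [[4,-10,0],0],
    [[4,-10,0],0],
    [[4,-10,0],0]
  ]
}}

```text
time: 1.2
position: [0.4396, 0.1907, 0.2226]
tool_rot: [-0.7, 0.097, -0.097, 0.701]
ft_force: [0.7, 0.7, 0.5]
grip_width: 0.0435
```

Emit:
{"method": "arm_command", "body": {
  "plan": [
    [[0,-10,0],0],
    [[0,-10,0],0],
    [[0,-10,0],0],
    [[0,-10,0],0],
    [[0,-10,0],0]
  ]
}}

```text
time: 1.7
position: [0.4389, -0.0593, 0.2227]
tool_rot: [-0.7, 0.097, -0.097, 0.7]
ft_force: [0.3, 0.3, -0.4]
grip_width: 0.0438
```

Emit:
{"method": "arm_command", "body": {
  "plan": [
    [[0,-8,-2],0],
    [[0,-8,-2],0],
    [[0,-8,-2],0],
    [[0,-8,-2],0],
    [[0,-8,-2],0]
  ]
}}

```text
time: 2.2
position: [0.4396, -0.2633, 0.1715]
tool_rot: [0.701, -0.098, 0.099, -0.699]
ft_force: [0.7, 1.1, 0.5]
grip_width: 0.0434
```

Emit:
{"method": "arm_command", "body": {
  "plan": [
    [[0.84,-1.33,-4.3],0.4],
    [[0.84,-1.33,-4.3],0.4],
    [[0.84,-1.33,-4.3],0.4],
    [[0.84,-1.33,-4.3],0.4],
    [[0.84,-1.33,-4.3],0.4]
  ]
}}

```text
time: 2.7
position: [0.4603, -0.2899, 0.0661]
tool_rot: [-0.702, 0.084, -0.084, 0.702]
ft_force: [0.8, -0.3, 0.4]
grip_width: 0.0435
```

Run:
```python
from h import *
snap("side","pics/s2.png");crop("pics/s2.png",300,270,200,150,4,"pics/s2c.png")
o=get_obs();print(o["position"])
```

```text
[ 0.46067588 -0.29021114  0.06684974]
```

View pics/s2c.png

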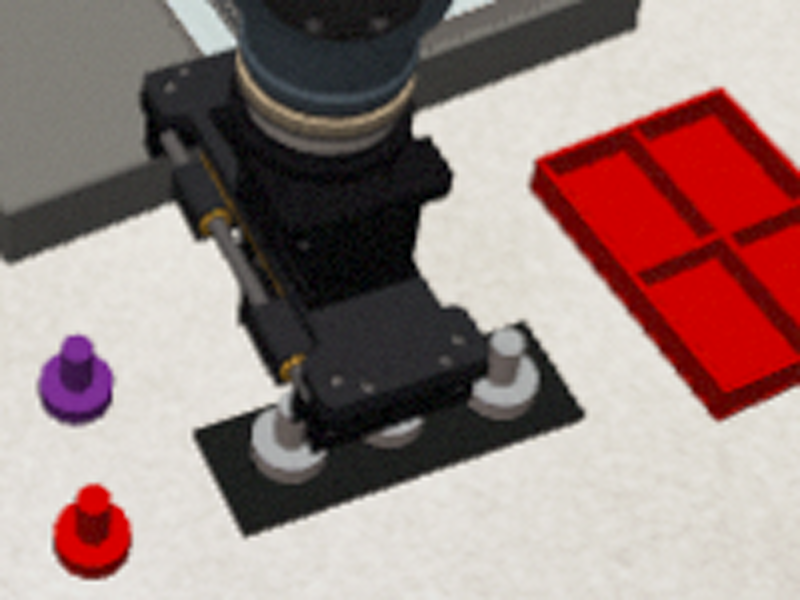

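The side crop shows the gripper over the mat with all three weights standing. The first weight's knob is at crop (288,420), just beside the finger. The TCP is about 6 mm short in y, so I'll correct that before going down.

Emit:
{"method": "arm_command", "body": {
  "plan": [
    [[0,-0.26,0],0],
    [[0,-0.26,-1],0],
    [[0,-0.26,-1.75],0],
    [[0,-0.26,-1.75],0],
    [[0,-0.26,-1.75],0]
  ]
}}

```text
time: 3.25
position: [0.4606, -0.2975, 0.0225]
tool_rot: [0.702, -0.084, 0.085, -0.702]
ft_force: [-0.7, -0.3, 0.2]
grip_width: 0.0432
```

Emit:
{"method": "arm_command", "body": {
  "plan": [
    [[0,0,0],0],
    [[0,0,0],0],
    [[0,0,0],0],
    [[0,0,0],0],
    [[0,0,0],0]
  ],
  "fingers": -1
}}

```text
time: 3.75
position: [0.4603, -0.2972, 0.0216]
tool_rot: [0.702, -0.084, 0.085, -0.702]
ft_force: [-0.4, 0.6, 2.5]
grip_width: 0.0154
```

Emit:
{"method": "arm_command", "body": {
  "plan": [
    [[0,0,1],0],
    [[0,0,3],0],
    [[0,0,5],0],
    [[0,0,6],0],
    [[0,0,6],0]
  ]
}}

```text
time: 4.25
position: [0.4622, -0.2989, 0.1753]
tool_rot: [0.704, -0.082, 0.087, -0.7]
ft_force: [0.1, -0.0, -1.0]
grip_width: 0.0153
```

Emit:
{"method": "arm_command", "body": {
  "plan": [
    [[6.84,8.9,0],0.4],
    [[6.84,8.9,0],0.4],
    [[6.84,8.9,0],0.4],
    [[6.84,8.9,0],0.4],
    [[6.84,8.9,0],0.4]
  ]
}}

```text
time: 4.75
position: [0.6121, -0.0968, 0.169]
tool_rot: [-0.703, 0.074, -0.071, 0.704]
ft_force: [0.4, -0.7, -1.1]
grip_width: 0.0151
```

Emit:
{"method": "arm_command", "body": {
  "plan": [
    [[0.75,0.96,0],0],
    [[0.75,0.96,0],0],
    [[0.75,0.96,-1],0],
    [[0.75,0.96,-2.5],0],
    [[0.75,0.96,-2.5],0]
  ]
}}

```text
time: 5.25
position: [0.6254, -0.0739, 0.1023]
tool_rot: [-0.702, 0.078, -0.067, 0.704]
ft_force: [0.0, 0.3, -1.6]
grip_width: 0.0149
```

Run:
```python
from h import *
snap("side","pics/s3.png");crop("pics/s3.png",280,150,200,150,4,"pics/s3c.png")
o=get_obs();print(o["position"])
```

```text
[ 0.62744712 -0.07458083  0.10493795]
```

View pics/s3c.png

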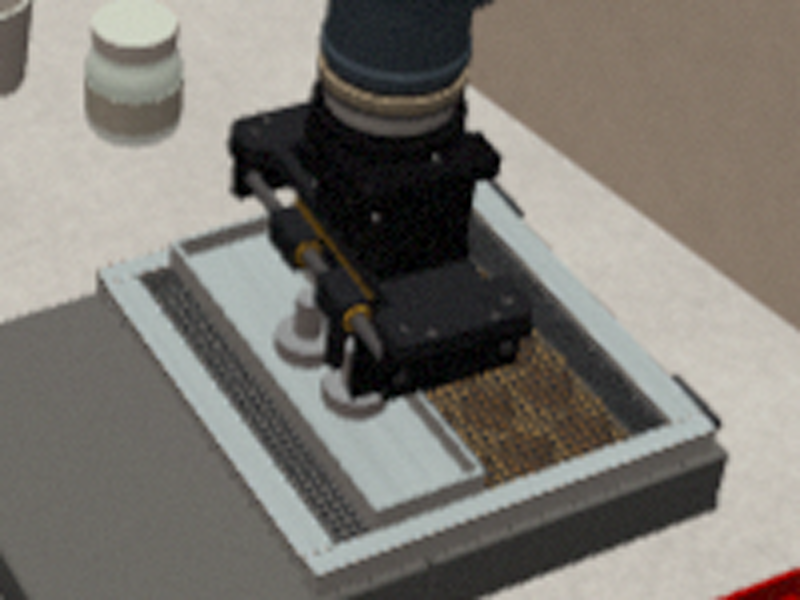

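The crop shows the held weight over the pan at (355,385), right of weight a at (303,330). Both are upright and inside the pan.

Emit:
{"method": "arm_command", "body": {
  "plan": [
    [[0.14,0,0],0],
    [[0.14,0,-0.5],0],
    [[0.14,0,-0.75],0],
    [[0.14,0,-0.75],0],
    [[0.14,0,-0.75],0]
  ]
}}

```text
time: 5.8
position: [0.6347, -0.0749, 0.0902]
tool_rot: [0.703, -0.072, 0.072, -0.703]
ft_force: [0.5, 0.3, -1.4]
grip_width: 0.0151
```

Emit:
{"method": "arm_command", "body": {
  "plan": [
    [[-0.1,0,0],0],
    [[-0.1,0,0],0]
  ]
}}

```text
time: 6.0
position: [0.632, -0.0749, 0.0904]
tool_rot: [0.703, -0.072, 0.072, -0.703]
ft_force: [-0.3, 0.1, -1.2]
grip_width: 0.0153
```

Emit:
{"method": "arm_command", "body": {
  "plan": [
    [[0,0,-0.1],0],
    [[0,0,-0.2],0],
    [[0,0,-0.25],0],
    [[0,0,-0.25],0]
  ]
}}

```text
time: 6.4
position: [0.6323, -0.0749, 0.0837]
tool_rot: [-0.703, 0.072, -0.072, 0.703]
ft_force: [-0.1, 0.9, -1.6]
grip_width: 0.0155
```

Emit:
{"method": "arm_command", "body": {
  "plan": [
    [[0,0,-0.04],0],
    [[0,0,-0.06],0],
    [[0,0,-0.06],0]
  ]
}}

```text
time: 6.7
position: [0.6323, -0.0749, 0.0836]
tool_rot: [0.703, -0.072, 0.072, -0.703]
ft_force: [-2.2, 0.4, 5.7]
grip_width: 0.0151
```

Contact shows as 5.7 N up. Now I'll release and rise.

Emit:
{"method": "arm_command", "body": {
  "plan": [
    [[0,0,0],0],
    [[0,0,0],0],
    [[0,0,0],0],
    [[0,0,0.3],0],
    [[0,0,1],0]
  ],
  "fingers": -0.2
}}

```text
time: 7.2
position: [0.631, -0.0745, 0.1061]
tool_rot: [-0.703, 0.074, -0.071, 0.704]
ft_force: [-0.0, 0.4, -0.4]
grip_width: 0.0344
```

Emit:
{"method": "arm_command", "body": {
  "plan": [
    [[0,0,1.6],0],
    [[0,0,3.5],0],
    [[-2,-2,3.5],0],
    [[-3.5,-3.5,3.5],0],
    [[-4.8,-5,3.5],0]
  ]
}}

```text
time: 7.7
position: [0.5271, -0.1832, 0.1959]
tool_rot: [0.704, -0.071, 0.072, -0.703]
ft_force: [0.2, -0.6, 0.2]
grip_width: 0.0348
```

Emit:
{"method": "arm_command", "body": {
  "plan": [
    [[0,-2,0],0],
    [[0,-4,0],0],
    [[0,-4.3,0],0],
    [[0,-4.3,0],0],
    [[0,-4.3,0],0]
  ]
}}

```text
time: 8.2
position: [0.5276, -0.2888, 0.1946]
tool_rot: [-0.703, 0.073, -0.072, 0.704]
ft_force: [-0.2, 0.6, -0.4]
grip_width: 0.0349
```

Run:
```python
from h import *
snap("side","pics/s4.png");crop("pics/s4.png",240,170,230,160,3,"pics/s4c.png")
o=get_obs();print(o["position"],o["grip_width"])
```

```text
[ 0.52766954 -0.28826464  0.19463151] 0.03479305670579785
```

View pics/s4c.png

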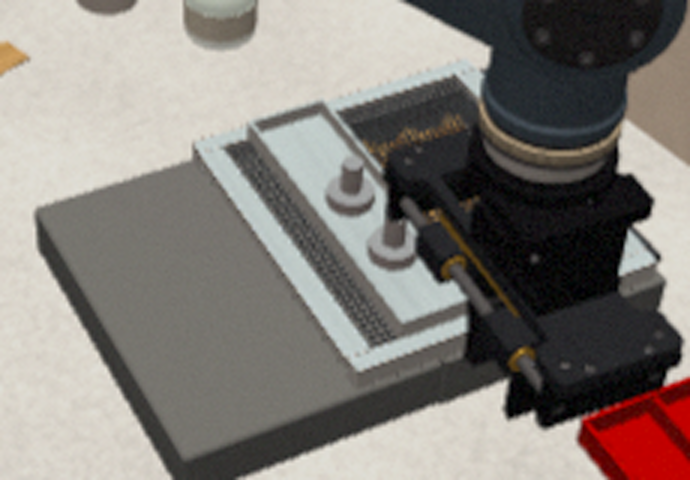

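The crop shows the second weight standing upright in the pan at (392,245), next to weight a at (350,190). Next is the middle weight on the mat.

Emit:
{"method": "arm_command", "body": {
  "plan": [
    [[-0.68,-0.8,0],0],
    [[-0.68,-0.8,-2],0],
    [[-0.68,-0.8,-4],0],
    [[-0.68,-0.8,-5.4],0],
    [[-0.68,-0.8,-5.4],0]
  ]
}}

```text
time: 8.75
position: [0.5079, -0.3052, 0.0551]
tool_rot: [-0.701, 0.075, -0.068, 0.706]
ft_force: [-0.9, 1.5, 0.3]
grip_width: 0.035
```

Emit:
{"method": "arm_command", "body": {
  "plan": [
    [[0,0,0],0],
    [[0,0,0],0]
  ]
}}

```text
time: 8.95
position: [0.5126, -0.3104, 0.0621]
tool_rot: [0.704, -0.071, 0.073, -0.703]
ft_force: [-0.2, 0.6, 0.4]
grip_width: 0.035
```

Emit:
{"method": "arm_command", "body": {
  "plan": [
    [[-0.07,0.08,-0.5],0],
    [[-0.07,0.08,-1.2],0],
    [[-0.07,0.08,-1.58],0],
    [[-0.07,0.08,-1.58],0],
    [[-0.07,0.08,-1.58],0]
  ]
}}

```text
time: 9.45
position: [0.5094, -0.3083, 0.0206]
tool_rot: [0.704, -0.072, 0.072, -0.703]
ft_force: [-0.2, -0.2, -0.4]
grip_width: 0.0346
```

Emit:
{"method": "arm_command", "body": {
  "plan": [
    [[0,0,0],0],
    [[0,0,0],0],
    [[0,0,0],0],
    [[0,0,0],0],
    [[0,0,0],0]
  ],
  "fingers": -1
}}

```text
time: 9.95
position: [0.5094, -0.3084, 0.0207]
tool_rot: [0.704, -0.072, 0.073, -0.703]
ft_force: [-0.7, 0.0, 3.1]
grip_width: 0.0153
```

Emit:
{"method": "arm_command", "body": {
  "plan": [
    [[0,0,1],0],
    [[0,0,3],0],
    [[0,0,5],0],
    [[0,0,6],0],
    [[0,0,6],0]
  ]
}}

```text
time: 10.45
position: [0.5114, -0.3099, 0.1746]
tool_rot: [0.705, -0.07, 0.075, -0.701]
ft_force: [0.1, -0.6, -1.9]
grip_width: 0.0151
```

Emit:
{"method": "arm_command", "body": {
  "plan": [
    [[0.8,2,0],0],
    [[1.5,3.8,0],0],
    [[2.2,5.5,0],0],
    [[2.8,7,0],0],
    [[2.8,7,0],0]
  ]
}}

```text
time: 10.95
position: [0.5789, -0.1273, 0.168]
tool_rot: [-0.702, 0.072, -0.069, 0.705]
ft_force: [-1.0, 0.4, -1.4]
grip_width: 0.0154
```

Emit:
{"method": "arm_command", "body": {
  "plan": [
    [[0.8,2,0],0],
    [[1.6,4,0],0],
    [[2.4,6,0],0],
    [[2.86,7.27,0],0],
    [[2.86,7.27,0],0]
  ]
}}

```text
time: 11.45
position: [0.651, 0.0539, 0.1681]
tool_rot: [-0.703, 0.071, -0.07, 0.704]
ft_force: [-0.1, -0.1, -0.4]
grip_width: 0.0153
```

Emit:
{"method": "arm_command", "body": {
  "plan": [
    [[0,0,-1],0],
    [[0,0,-2],0],
    [[0,0,-2.6],0],
    [[0,0,-2.6],0],
    [[0,0,-2.6],0]
  ]
}}

```text
time: 11.95
position: [0.6505, 0.0479, 0.1048]
tool_rot: [0.703, -0.073, 0.072, -0.703]
ft_force: [1.1, 0.1, -1.1]
grip_width: 0.015
```

Run:
```python
from h import *
snap("side","pics/s5.png");crop("pics/s5.png",280,130,200,150,4,"pics/s5c.png")
o=get_obs();print(o["position"])
```

```text
[0.65127013 0.04793484 0.1057338 ]
```

View pics/s5c.png

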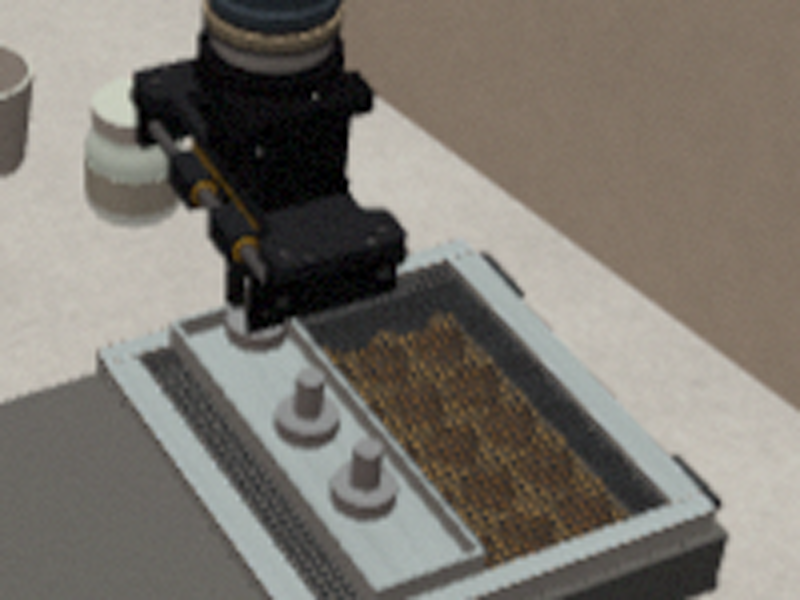

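The crop shows both placed weights upright at (308,405) and (365,478). The third hangs at (258,325), inside the left end of the pan.

Emit:
{"method": "arm_command", "body": {
  "plan": [
    [[0,-0.25,-0.3],0],
    [[0,-0.25,-0.6],0],
    [[0,-0.25,-0.83],0],
    [[0,-0.25,-0.83],0],
    [[0,-0.25,-0.83],0]
  ]
}}

```text
time: 12.5
position: [0.6505, 0.0425, 0.0843]
tool_rot: [0.703, -0.072, 0.072, -0.703]
ft_force: [0.1, -0.1, -0.7]
grip_width: 0.0154
```

Emit:
{"method": "arm_command", "body": {
  "plan": [
    [[0,0,-0.06],0],
    [[0,0,-0.1],0],
    [[0,0,-0.1],0]
  ]
}}

```text
time: 12.8
position: [0.651, 0.0425, 0.0827]
tool_rot: [-0.703, 0.072, -0.073, 0.703]
ft_force: [-0.6, -0.1, 1.6]
grip_width: 0.0154
```

Emit:
{"method": "arm_command", "body": {
  "plan": [
    [[0,0,0],0],
    [[0,0,0],0],
    [[0,0,0],0],
    [[0,0,0.3],0],
    [[0,0,1],0]
  ],
  "fingers": -0.2
}}

```text
time: 13.3
position: [0.6494, 0.0425, 0.106]
tool_rot: [-0.703, 0.074, -0.071, 0.703]
ft_force: [1.6, 0.7, -0.2]
grip_width: 0.0343
```

Emit:
{"method": "arm_command", "body": {
  "plan": [
    [[0,0,1.6],0],
    [[0,0,3],0],
    [[-1.5,1,3],0],
    [[-3,2,3],0],
    [[-4.5,3.5,3],0]
  ]
}}

```text
time: 13.8
position: [0.5394, 0.1275, 0.183]
tool_rot: [-0.703, 0.073, -0.074, 0.703]
ft_force: [0.4, 0.5, 1.4]
grip_width: 0.0348
```

Emit:
{"method": "arm_command", "body": {
  "plan": [
    [[-1,1.5,0],1.4],
    [[-1.5,3,0],2.8],
    [[-2,4.5,0],4.3],
    [[-2.5,6,0],4.3],
    [[-2.8,7.6,0],4.3]
  ],
  "fingers": 0.1
}}

```text
time: 14.3
position: [0.4692, 0.319, 0.1827]
tool_rot: [0.705, 0.06, -0.06, -0.705]
ft_force: [0.6, 0.3, 0.4]
grip_width: 0.0478
```

Emit:
{"method": "arm_command", "body": {
  "plan": [
    [[0,0,0],0],
    [[0,0,0],0]
  ]
}}

```text
time: 14.5
position: [0.4701, 0.3184, 0.1824]
tool_rot: [0.705, 0.061, -0.061, -0.704]
ft_force: [0.8, -0.5, -0.5]
grip_width: 0.0478
```

Run:
```python
from h import *
from scipy.spatial.transform import Rotation as R
snap("side","pics/s6.png");snap("top","pics/t6.png");crop("pics/t6.png",280,100,200,210,3,"pics/t6c.png")
o=get_obs();M=R.from_quat(o["tool_rot"]).as_matrix();print(o["position"],np.degrees(np.arctan2(M[1,2],M[0,2])))
```

```text
[0.4705265  0.31690781 0.18219227] 99.72853584771552
```

View pics/s6.png

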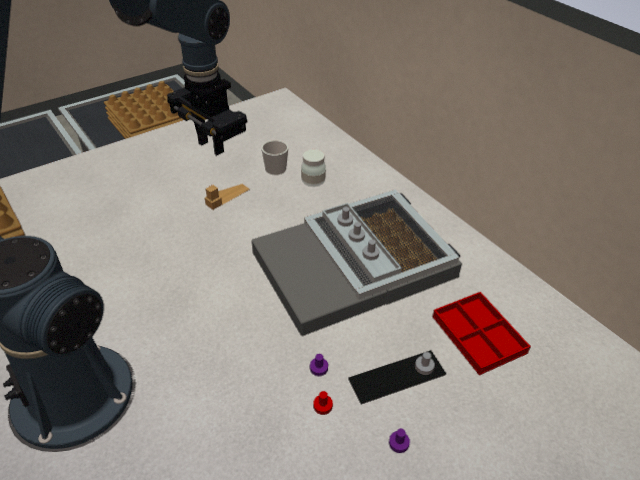

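View pics/t6c.png

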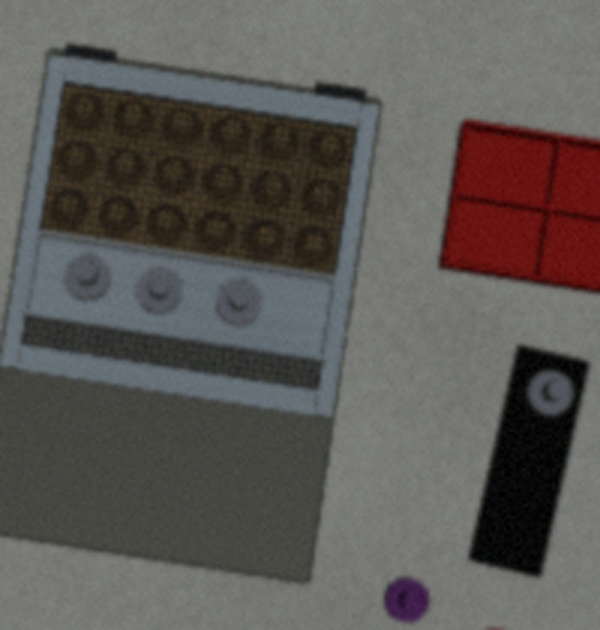

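All three weights stand in the pan, at crop (88,276), (158,291) and (238,301). The spare is still on the mat at (551,392) and the screen is shut. Now the wedge.

Emit:
{"method": "arm_command", "body": {
  "plan": [
    [[-0.05,0.98,0],0],
    [[-0.05,0.98,-1.5],0],
    [[-0.05,0.98,-3],0],
    [[-0.05,0.98,-4.2],0],
    [[-0.05,0.98,-4.2],0]
  ]
}}

```text
time: 15.1
position: [0.4668, 0.3392, 0.0733]
tool_rot: [0.706, 0.056, -0.062, -0.703]
ft_force: [-0.8, -0.1, 0.7]
grip_width: 0.0478
```

Emit:
{"method": "arm_command", "body": {
  "plan": [
    [[0,0,0],0],
    [[0,0,0],0]
  ]
}}

```text
time: 15.3
position: [0.4708, 0.3422, 0.0788]
tool_rot: [-0.704, -0.061, 0.059, 0.705]
ft_force: [-0.6, -0.5, 0.3]
grip_width: 0.0477
```

Run:
```python
from h import *
snap("side","pics/s7.png");crop("pics/s7.png",160,130,120,90,6,"pics/s7c.png")
o=get_obs();print(o["position"])
```

```text
[0.47078744 0.34239798 0.07902403]
```

View pics/s7c.png

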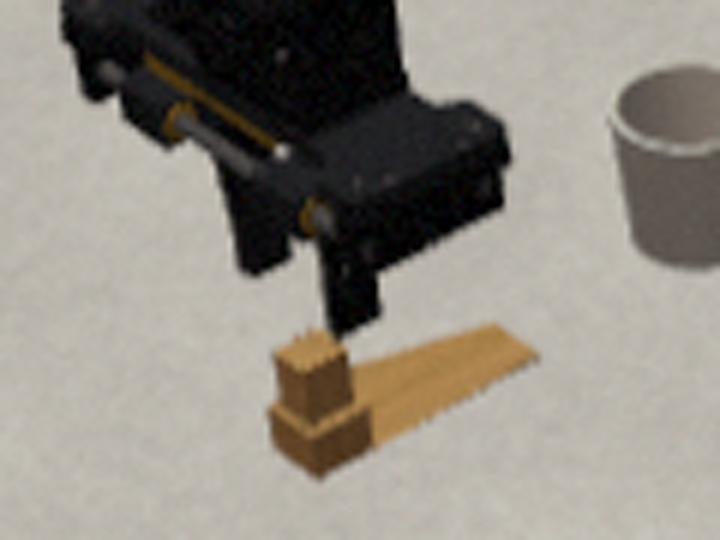

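The fingers straddle the tab at crop (315,365), still above it. I'll go down and close.

Emit:
{"method": "arm_command", "body": {
  "plan": [
    [[-0.08,-0.04,-0.7],0],
    [[-0.08,-0.04,-1.5],0],
    [[-0.08,-0.04,-2.05],0],
    [[-0.08,-0.04,-2.05],0],
    [[-0.08,-0.04,-2.05],0]
  ]
}}

```text
time: 15.85
position: [0.4676, 0.3415, 0.0264]
tool_rot: [-0.704, -0.06, 0.06, 0.705]
ft_force: [0.1, -0.3, 0.8]
grip_width: 0.0481
```

Emit:
{"method": "arm_command", "body": {
  "plan": [
    [[0,0,0],0],
    [[0,0,0],0],
    [[0,0,0],0],
    [[0,0,0],0],
    [[0,0,0],0]
  ],
  "fingers": -1,
  "force": 35
}}

```text
time: 16.35
position: [0.4672, 0.3413, 0.026]
tool_rot: [-0.704, -0.06, 0.06, 0.705]
ft_force: [0.3, 0.6, 0.9]
grip_width: 0.0196
```

Emit:
{"method": "arm_command", "body": {
  "plan": [
    [[0,0,1],0],
    [[0,0,2.5],0],
    [[0,0,4],0],
    [[0,0,4.6],0],
    [[0,0,4.6],0]
  ]
}}

```text
time: 16.85
position: [0.4687, 0.3421, 0.1434]
tool_rot: [-0.704, -0.062, 0.058, 0.705]
ft_force: [-0.6, 0.1, -0.9]
grip_width: 0.0197
```

Emit:
{"method": "arm_command", "body": {
  "plan": [
    [[0,-1.2,0],-1],
    [[-0.4,-2.6,0],-2],
    [[-0.8,-4.1,0],-3],
    [[-1,-5.6,0],-3.78],
    [[-1.2,-7,0],-3.78]
  ]
}}

```text
time: 17.35
position: [0.4353, 0.1647, 0.1394]
tool_rot: [0.705, -0.058, 0.055, -0.705]
ft_force: [0.6, 0.9, -0.6]
grip_width: 0.0195
```

Emit:
{"method": "arm_command", "body": {
  "plan": [
    [[-0.1,-1.5,0],0],
    [[-0.3,-3.1,0],0],
    [[-0.4,-4.7,0],0],
    [[-0.45,-6,0],0],
    [[-0.49,-6.5,0],0]
  ]
}}

```text
time: 17.85
position: [0.424, 0.0014, 0.1397]
tool_rot: [0.705, -0.058, 0.057, -0.705]
ft_force: [-0.1, 1.3, -1.0]
grip_width: 0.0197
```

Emit:
{"method": "arm_command", "body": {
  "plan": [
    [[0,0,-0.5],0],
    [[0,0,-1],0],
    [[0,0,-1],0],
    [[0,0,-1],0]
  ]
}}

```text
time: 18.25
position: [0.424, 0.004, 0.115]
tool_rot: [-0.705, 0.057, -0.055, 0.705]
ft_force: [-0.0, -0.3, -0.9]
grip_width: 0.0201
```

Run:
```python
from h import *
from scipy.spatial.transform import Rotation as R
snap("side","pics/s8.png");crop("pics/s8.png",200,130,200,150,4,"pics/s8c.png");snap("top","pics/t8.png");crop("pics/t8.png",260,150,160,150,5,"pics/t8c.png")
o=get_obs();M=R.from_quat(o["tool_rot"]).as_matrix();print(o["position"],np.degrees(np.arctan2(M[1,2],M[0,2])),o["grip_width"],o["ft_force"])
```

```text
[0.42481621 0.00392201 0.11577392] 80.87782695591973 0.01989051588930308 [-0.54626446  0.2524256  -0.26246624]
```

View pics/s8c.png

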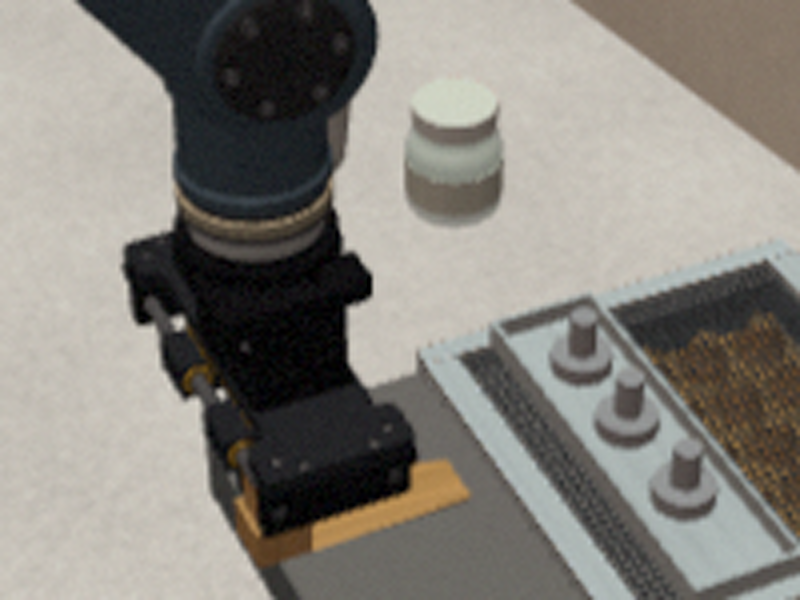

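View pics/t8c.png

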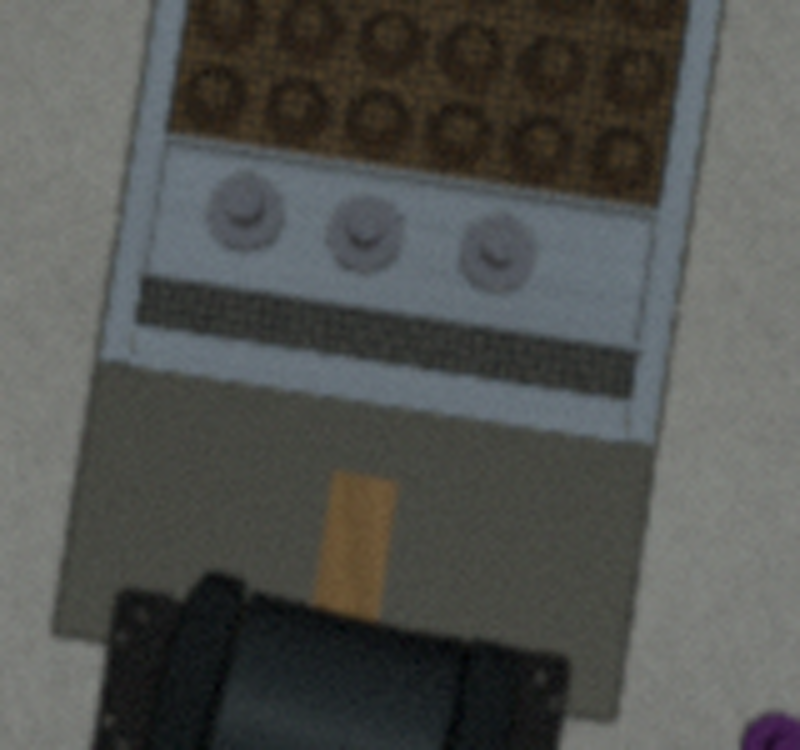

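The wedge lies straight with the tray axis. Its nose is at top-crop (362,475), near the middle of the screen's front edge, and all three weights stand. I'll lower it to the ledge.

Emit:
{"method": "arm_command", "body": {
  "plan": [
    [[0,0,-0.6],0],
    [[0,0,-1.2],0],
    [[0,0,-1.65],0],
    [[0,0,-1.65],0],
    [[0,0,-1.65],0]
  ]
}}

```text
time: 18.85
position: [0.4251, 0.0038, 0.0749]
tool_rot: [0.705, -0.056, 0.056, -0.705]
ft_force: [0.2, -0.2, -1.3]
grip_width: 0.0198
```

Emit:
{"method": "arm_command", "body": {
  "plan": [
    [[0,0,-0.05],0],
    [[0,0,-0.1],0],
    [[0,0,-0.1],0]
  ]
}}

```text
time: 19.15
position: [0.425, 0.0037, 0.0723]
tool_rot: [0.705, -0.056, 0.057, -0.705]
ft_force: [0.1, -0.6, -0.5]
grip_width: 0.0195
```

Emit:
{"method": "arm_command", "body": {
  "plan": [
    [[0,0,-0.04],0],
    [[0,0,-0.06],0],
    [[0,0,-0.06],0]
  ]
}}

```text
time: 19.45
position: [0.425, 0.0037, 0.071]
tool_rot: [0.705, -0.056, 0.057, -0.705]
ft_force: [-1.2, 0.4, 4.5]
grip_width: 0.0194
```

Emit:
{"method": "arm_command", "body": {
  "plan": [
    [[0.4,-0.06,0],0],
    [[0.8,-0.13,0],0],
    [[1.2,-0.19,0],0],
    [[1.6,-0.25,0],0],
    [[1.98,-0.31,0],0]
  ]
}}

```text
time: 19.95
position: [0.4665, -0.0019, 0.0708]
tool_rot: [-0.704, 0.062, -0.05, 0.706]
ft_force: [-11.9, 1.8, 15.3]
grip_width: 0.0202
```

Run:
```python
from h import *
snap("side","pics/s9.png");crop("pics/s9.png",240,150,200,150,4,"pics/s9c.png")
o=get_obs();p=o["position"];d=p[:2]-[.5647,-.0188]
print(p,d@[.9877,-.1568],d@[.1568,.9877],o["ft_force"],o["grip_width"])
```

```text
[ 0.47104978 -0.00302245  0.07086776] -0.09497223829432626 0.0008991342669177285 [-0.75862093  0.67265178  2.79037209] 0.01995713796354237
```

View pics/s9c.png

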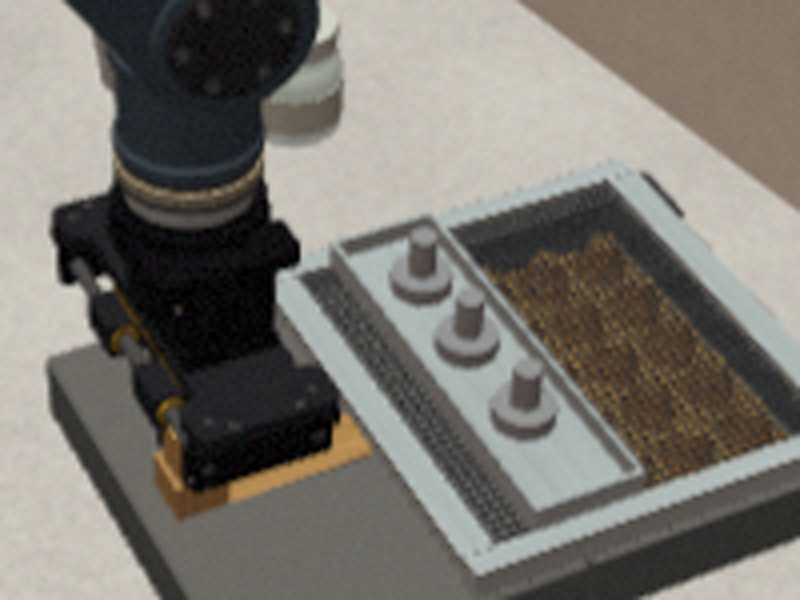

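The wedge nose is under the front rail in the middle (crop 365,440) and the screen is still shut. I'll push on slowly.

Emit:
{"method": "arm_command", "body": {
  "plan": [
    [[0.16,-0.025,0],0],
    [[0.32,-0.05,0],0],
    [[0.48,-0.075,0],0],
    [[0.64,-0.1,0],0],
    [[0.64,-0.1,0],0]
  ]
}}

```text
time: 20.5
position: [0.4826, -0.0046, 0.0708]
tool_rot: [-0.704, 0.062, -0.05, 0.706]
ft_force: [-11.2, 0.5, 16.0]
grip_width: 0.0197
```

Emit:
{"method": "arm_command", "body": {
  "plan": [
    [[0.14,-0.02,0],0],
    [[0.28,-0.045,0],0],
    [[0.36,-0.06,0],0],
    [[0.36,-0.06,0],0]
  ]
}}

```text
time: 20.9
position: [0.4829, -0.0046, 0.0705]
tool_rot: [-0.704, 0.068, -0.043, 0.706]
ft_force: [-25.1, 0.3, 27.6]
grip_width: 0.0198
```

Run:
```python
from h import *
snap("side","pics/s10.png");crop("pics/s10.png",240,150,200,150,4,"pics/s10c.png")
o=get_obs();p=o["position"];d=p[:2]-[.5647,-.0188]
print(p,d@[.9877,-.1568],d@[.1568,.9877],o["ft_force"],o["grip_width"])
```

```text
[ 0.48289862 -0.00459476  0.0705351 ] -0.08302259993957958 0.0012040548886084477 [-24.73850967   0.07601764  27.69320352] 0.01980278808072242
```

View pics/s10c.png

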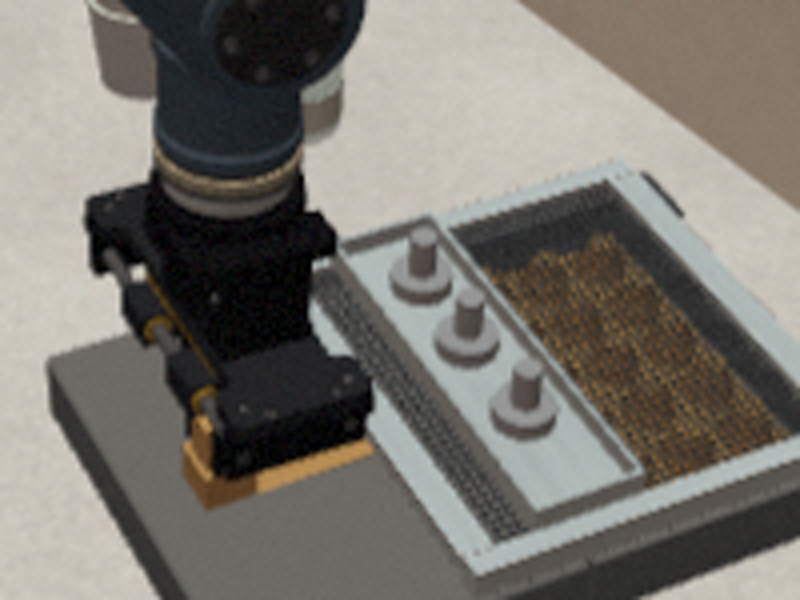

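The wedge met the screen and stalled: the arm is pressing down with 27 N, which adds friction. I'll back the target off and ease the downward push.

Emit:
{"method": "arm_command", "body": {
  "plan": [
    [[-0.2,0.03,0],0],
    [[-0.4,0.06,0.05],0],
    [[-0.4,0.06,0.1],0],
    [[-0.4,0.06,0.1],0]
  ]
}}

```text
time: 21.35
position: [0.4841, -0.0051, 0.0718]
tool_rot: [-0.704, 0.061, -0.052, 0.706]
ft_force: [-7.5, 2.3, -2.8]
grip_width: 0.0199
```

Emit:
{"method": "arm_command", "body": {
  "plan": [
    [[0.1,-0.015,-0.02],0],
    [[0.2,-0.03,-0.02],0],
    [[0.2,-0.03,-0.02],0],
    [[0.2,-0.03,-0.02],0]
  ]
}}

```text
time: 21.75
position: [0.4874, -0.0055, 0.0714]
tool_rot: [-0.704, 0.062, -0.051, 0.706]
ft_force: [-10.0, 1.8, 3.0]
grip_width: 0.0199
```

Emit:
{"method": "arm_command", "body": {
  "plan": [
    [[0.1,-0.015,0],0],
    [[0.2,-0.03,0],0],
    [[0.3,-0.045,0.02],0],
    [[0.3,-0.045,0.02],0],
    [[0.3,-0.045,0.02],0]
  ]
}}

```text
time: 22.25
position: [0.4968, -0.0071, 0.0716]
tool_rot: [-0.704, 0.06, -0.052, 0.705]
ft_force: [-7.1, 2.3, -2.5]
grip_width: 0.0199
```

Emit:
{"method": "arm_command", "body": {
  "plan": [
    [[0.1,-0.015,-0.01],0],
    [[0.2,-0.03,-0.02],0],
    [[0.2,-0.03,-0.02],0],
    [[0.2,-0.03,-0.02],0]
  ]
}}

```text
time: 22.65
position: [0.5009, -0.0076, 0.0713]
tool_rot: [-0.704, 0.061, -0.051, 0.706]
ft_force: [-8.6, 1.5, 1.3]
grip_width: 0.0198
```

Run:
```python
from h import *
from scipy.spatial.transform import Rotation as R
snap("side","pics/s11.png");crop("pics/s11.png",240,150,200,150,4,"pics/s11c.png");snap("top","pics/t11.png");crop("pics/t11.png",260,130,160,150,5,"pics/t11c.png")
o=get_obs();p=o["position"];d=p[:2]-[.5647,-.0188]
print(p,d@[.9877,-.1568],d@[.1568,.9877],o["ft_force"],o["grip_width"],R.from_quat(o["tool_rot"]).as_matrix().round(3))
```

```text
[ 0.50087925 -0.00762599  0.07124603] -0.06478784400202933 0.0010294753154858002 [-9.86659425  1.34795475  0.15644897] 0.019702884853170576 [[ 0.987 -0.013  0.158]
 [-0.158  0.003  0.987]
 [-0.014 -1.     0.001]]
```

View pics/s11c.png

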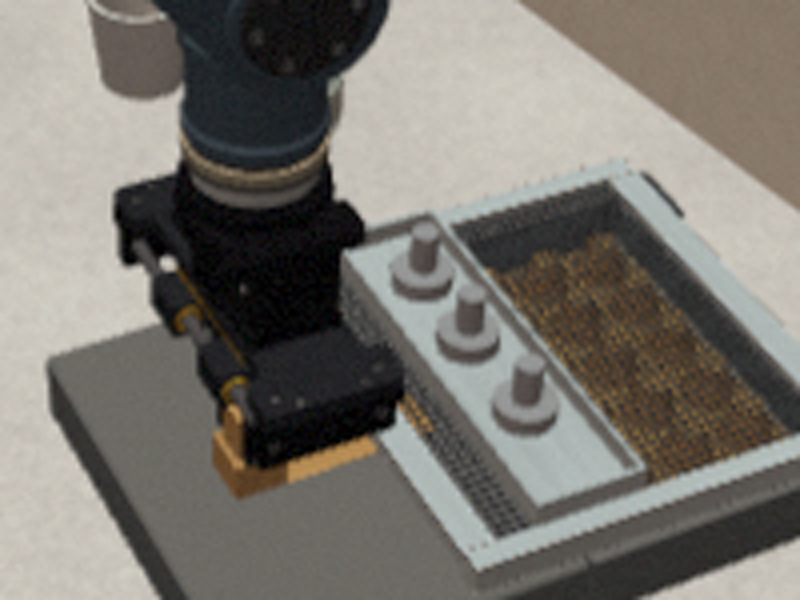

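View pics/t11c.png

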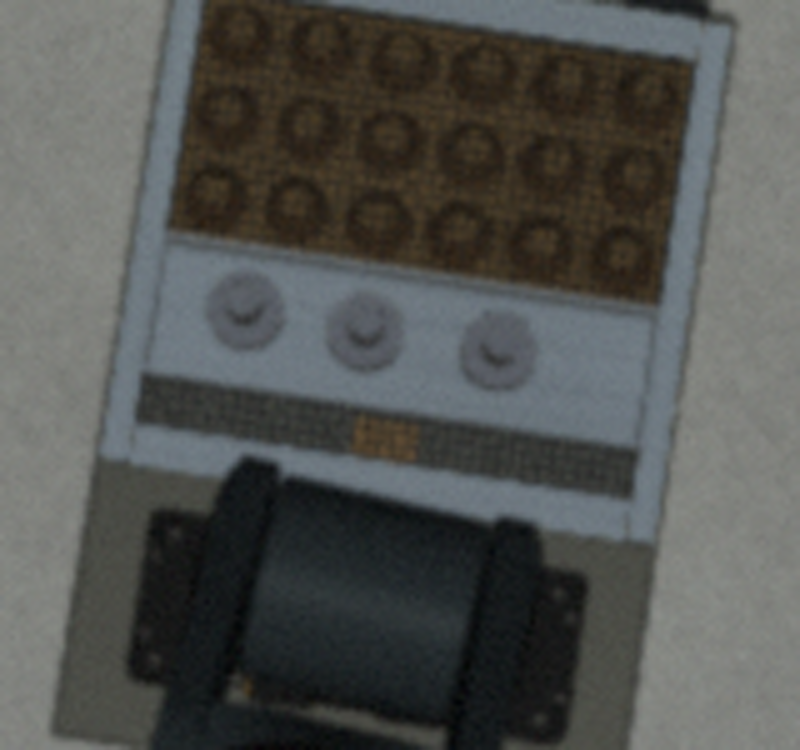

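Run:
```python
from h import *
def s(p,ox,oy,k): return [(p[0]+.5)/k-.5+ox,(p[1]+.5)/k-.5+oy]
for uv in[(358,412),(420,420),(388,416)]:
    P=ray("top",s(uv,260,130,5),.048);d=P[:2]-[.5647,-.0188];print(P,d@[.9877,-.1568],d@[.1568,.9877])
a=cv2.imread("pics/s9.png",0);b=cv2.imread("pics/s11.png",0)
for (x,y,w,h) in[(345,270,30,26),(330,240,40,50),(360,235,40,40),(355,230,30,30),(430,230,35,30),(250,280,50,60)]:
    t=np.float32(a[y:y+h,x:x+w]);u=np.float32(b[y:y+h,x:x+w])
    W=np.eye(2,3,dtype=np.float32)
    cc,W=cv2.findTransformECC(t,u,W,cv2.MOTION_TRANSLATION);print((x,y),W[:,2].round(2),round(cc,3))
L=np.array([.5647,-.0188]);c,sn=np.cos(-.1574),np.sin(-.1574)
for X in[(0,-.131),(.075,-.1)]:
    P=L+[c*X[0]-sn*X[1],sn*X[0]+c*X[1]];print(proj("side",[*P,.065]),proj("side",[*P,.070])-proj("side",[*P,.065]))
```

```text
[ 0.60822755 -0.00951483  0.048     ] 0.04153624716502318 0.01599608578501062
[ 0.60424501 -0.03880482  0.048     ] 0.04219536330719694 -0.013558104947175336
[ 0.6062393  -0.02368836  0.048     ] 0.04179486423896964 0.0016851250940202996
(345, 270) [ 0.26 -1.26] 0.964
(330, 240) [3.29 2.66] 0.692
(360, 235) [ 0.34 -1.05] 0.99
(355, 230) [ 0.38 -1.08] 0.967
(430, 230) [-0.02 -0.13] 0.995
(250, 280) [0.   0.03] 1.0
[[358.82603499 293.82650225]] [[ 0.15166325 -1.66705241]]
[[382.74548509 272.27159732]] [[ 0.2112081  -1.66317159]]
```

The nose is 42 mm past the lip and the screen's front edge is up about 4 mm. One small push more, then let it settle.

Emit:
{"method": "arm_command", "body": {
  "plan": [
    [[0.05,-0.01,0],0],
    [[0.1,-0.015,0],0],
    [[0.1,-0.015,0],0],
    [[0.1,-0.015,0],0]
  ]
}}

```text
time: 23.15
position: [0.5032, -0.0079, 0.0712]
tool_rot: [-0.704, 0.061, -0.051, 0.706]
ft_force: [-9.7, 1.3, 0.3]
grip_width: 0.0196
```

Emit:
{"method": "arm_command", "body": {
  "plan": [
    [[0,0,0],0],
    [[0,0,0],0],
    [[0,0,0],0],
    [[0,0,0],0],
    [[0,0,0],0]
  ]
}}

```text
time: 23.65
position: [0.5032, -0.008, 0.0712]
tool_rot: [-0.704, 0.061, -0.051, 0.706]
ft_force: [-11.5, 1.8, 0.4]
grip_width: 0.0198
```

Run:
```python
from h import *
snap("side","pics/s12.png");snap("top","pics/t12.png");crop("pics/t12.png",260,130,160,150,5,"pics/t12c.png");crop("pics/s12.png",220,170,260,200,3,"pics/s12c.png")
o=get_obs();p=o["position"];d=p[:2]-[.5647,-.0188]
print(p,d@[.9877,-.1568]+.1065,d@[.1568,.9877],o["ft_force"],o["grip_width"],o["time"])
a=cv2.imread("pics/s9.png",0);b=cv2.imread("pics/s12.png",0)
for (x,y,w,h) in[(345,270,30,26),(360,235,40,40),(355,230,30,30)]:
    t=np.float32(a[y:y+h,x:x+w]);u=np.float32(b[y:y+h,x:x+w])
    cc,W=cv2.findTransformECC(t,u,np.eye(2,3,dtype=np.float32),cv2.MOTION_TRANSLATION);print((x,y),W[:,2].round(2),round(cc,3))
```

```text
[ 0.50319105 -0.00797591  0.07125706] 0.044050395667693226 0.001046349938617165 [-8.9932482   1.70921995  1.70277288] 0.01981713011956828 23.75
(345, 270) [ 0.31 -1.46] 0.935
(360, 235) [ 0.37 -1.21] 0.984
(355, 230) [ 0.43 -1.28] 0.954
```

View pics/s12c.png

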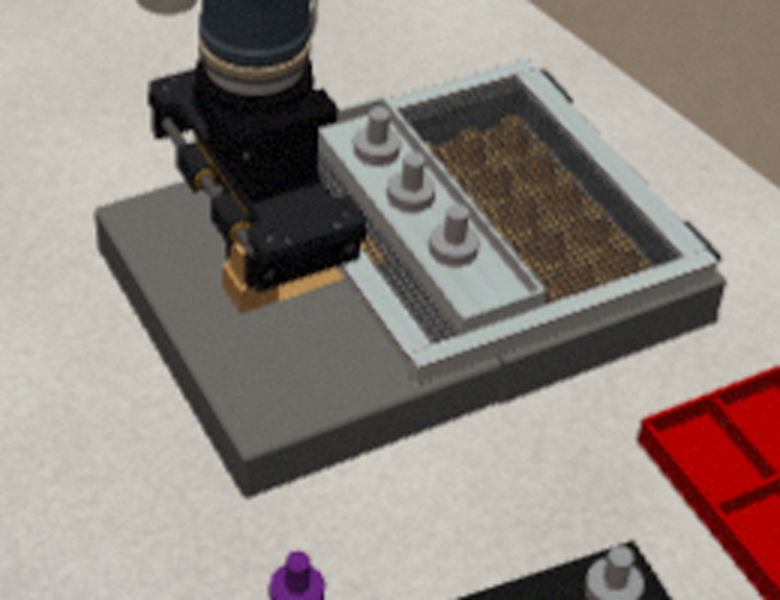

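View pics/t12c.png

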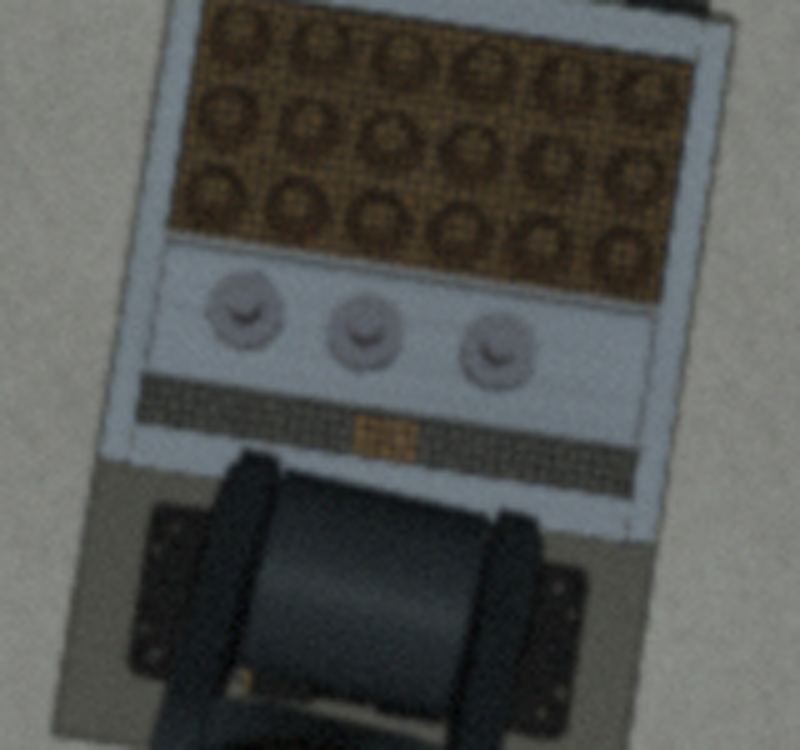

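The last pictures show three upright weights, the wedge nose visible through the mesh at (386,438) mid-screen, the spare on the mat, and the gripper clear of the screen. I'm handing it in.

```bash
python3 -c "
from rig import hand_in,get_obs
hand_in();o=get_obs();print(o['time'],o['position'],o['ft_force'],o['grip_width'])"
```

```text
the job is handed in; nothing more can be done
the job is handed in; nothing more can be done
```

I put two steel weights from the mat into the pan beside the first. I then pushed the wedge in under the middle of the screen's front rail and handed the job in at about 24 s, still holding it. `hand_in()` gives no verdict, so I don't know how it was judged.

**Last checks, just before hand-in:**
- **Weights:** all three stood upright in the pan, and the spare was on the mat where it started.
- **Wedge:** its nose was about 44 mm past the lip, about 1 mm off the middle and straight by the tool's heading. The gripper was 19.8 mm open on the tab, pushing with about 10 N and almost no downward load.
- **Screen:** the side picture put the front edge about 4.4 mm up (5.2–5.5 mm judged at the pan), and the wedge geometry gives about 5 mm. The gripper looked clear of the screen.
- **Bystanders:** the arm never went near the feed tray, jar or cup, and they looked unmoved. I didn't measure them again at the end.

**One problem on the way:** the first push stalled when the wedge met the screen, because the arm was pressing down with about 28 N. I backed off, eased the downward push and finished slowly.

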